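# Ready the laser power meter and its detector wand

## Robot

A 6-joint arm with a two-finger parallel gripper is mounted at the origin on a cart in front of the work surface, level with it; the furniture and walls round the work are solid. World frame = base frame: x ahead of the robot, y to its left, z up, the work surface at z = 0. Lengths are in m, angles in rad, forces in N, time in s.
With the tool pointing down it reaches from about 0.35 to 0.975 m from the base axis. Payload 4.9 kg.
Tool frame: the origin (TCP) lies between the finger pads, 19 mm behind the fingertips; this is the grasp point; z points along the fingers, y is the line along which they close (so a half turn about z gives the same grasp; the last joint's range is limited). The gripper opens to 85 mm and grips with 20 to 120 N. Pads are 22 mm wide; open, the fingers measure 114 mm over their backs; the gripper's body (76 mm by 85 mm) begins 54 mm behind the grasp point. The pads swing forward as they close: fully open they stand 13 mm farther back than shut.
Start: joints at [-1.416, 0.053, 1.613, -0, 1.476, -0.119], TCP at [0.169, -0.602, 0.25] pointing down, gripper open.
Joint ranges: [-3.01, 3.01], [-1.01, 2.22], [0.06, 2.58], [-1.02, 4.17], [0.09, 2.62], [-3.14, 3.14]. Speed limits (rad/s): [2.57, 2.57, 3.14, 3.14, 3.14, 3.14].

## Interface

Orientations are given as a unit quaternion [w, x, y, z].
In Python, from plant import manip, viewer, workorder gives the robot as it stands (manip), with the cameras (viewer) and the job (workorder).
- The arm moves only by the shell command python3 shift.py 'ROWS'. ROWS is a JSON list of rows, 1 to 5 of them, each of 7 numbers: the opening from 0.0 (shut) to 1.0 (fully open), then dx, dy, dz in m, then a rotation vector rx, ry, rz in rad; each row shifts and turns the commanded pose from where the row before left it, along the tool's axes as they then stand; what a row does not reach is not made up. A row lasts 1/8 s, in which the tool goes at most 0.0625 m and 0.188 rad, less where a joint would pass 70% of its speed; a pose out of reach is approached as far as the arm can. The fingers move at their own pace and stop on an object; the grip force is fixed at half the most. Time passes only in rows, so rows that do not move let the fingers close. It prints the time, the measured TCP pose, the force, the opening and the grip force at its end.
- manip.state(): the state, without advancing time (a new reading comes with each control period).
- viewer.grab_frame(name): name is "scene" or "top" or "wrist"; returns the picture (420x560x3 uint8, red, green, blue); there is no depth.
- viewer.camera_params(name): a dict with "intrinsics" (3x3 intrinsics, pixels), "k1" (the pictures are not rectified: a ray, as slopes to the right and down, at radius r is drawn at 1 + k1 r^2 times it, then the intrinsics apply), "xyz" and "orientation" of the camera in the world. Camera axes: x right, y down, z forward; pixel columns grow to the right and rows downward; lengths in m; the calibration is good to about 2 mm. A picture is of the moment at which its call begins: read the wrist's pose just before it. camera_params takes no time and is no camera call; for the wrist camera it gives the pose at the moment of the call.
- workorder.job_done(): hands the job in; it is judged then, once.
The state is a dict: "time": time; "joint_pos": joint angles; "joint_vel": joint speeds; "joint_efforts": joint torques, N m; "tool_pos": TCP position; "tool_rot": TCP orientation; "contact_force": force on the tool from outside, world axes, zero at the start; "ft_torque": the same for the moment, N m; "gripper_width": opening from 0.0 (shut) to 1.0 (fully open); "grasp_force": force on a finger pad.
Only numpy, scipy, OpenCV 4.12 (cv2) and the standard library are available. Lean on these libraries where they do the work, as an engineer would, in place of code of your own. Each camera call takes 0.05 s, during which the arm holds its last target. There are 200 camera calls.

## Task

Turn the dial on the power meter box clockwise until its pointer stands at the one long, thick mark of the scale, and let go of it. Then draw the detector wand out of its leaning holder, turn it level with its round sensor window facing up, and finish while holding it still like that, at least 20 cm above the desk. Do not shift the loose things lying about (step clamp, glue tube, goggles).

Things in the scene. Friction and masses are not known exactly. Their poses are not given: they have to be found in the camera images.
- console: Grey power meter box, fixed, 110 (x) x 140 (y) x 45 mm high, yaw varies; origin under its centre; front (-x) to the robot. On its flat top the dial, round it 11 white marks 27 degrees apart (ten short and thin, one long and thick, 18 x 5 mm, the eighth clockwise from the left front one), and a black display on the +y part.
- dial (a joint): Dial angle, rad, 0 to 4.712, grows clockwise seen from above; stays where left (friction 0.03 N m). In the console frame the pointer's direction, anticlockwise from console +x, is 2.356 - value. The long thick mark is at value 3.299. Starts 0.7 to 1.4 rad short of it.
- dial_grip (a point): Point on the dial's vertical axis, 28 mm above the box's top, a good TCP height; 22 mm to the -y side of the console's centre. Black dial: disc 42 mm across, 5 mm high, and on it a bar grip 38 mm long, 12 mm thick, up to 33 mm above the box's top, along the pointer direction, with a white line on its pointer half. Pinch it across its 12 mm.
- holder: Fixed holder, yaw varies; origin under its aluminium foot, 110 x 70 x 8 mm. A dark steel sleeve, 32 mm wide, leans at 45 degrees, mouth up and towards holder -x (robot side), and takes in the lowest 50 mm of the wand with 2 mm play. A 12 mm wide tongue goes on beneath the wand to 96 mm from its lower end; the wand's sides are free there.
- seat (a point): Where the middle of the seated wand is: a point of the holder, 22 mm towards -x and 84 mm above its origin.
- wand: Loose white bar, 160 x 20 x 14 mm, 60-130 g. Origin at its middle; x along it to the window end, y across the 20 mm width, z out of the face with the round black window. Seated window end down at 45 degrees, upper end towards holder -x, window face up and to holder +x, y as holder y. Grip across the width 25 mm above the middle, fingers down; pull 60 mm along its length.
- step_clamp: Loose bystander: steel clamp bar 24 x 72 x 10 mm near the desk's front edge; origin at its underside.
- tube_1: Loose bystander: glue tube 36 x 126 x 24 mm near the desk's front edge; origin at its underside.
- goggles: Loose bystander: safety goggles 154 x 146 x 51 mm, behind the work; origin at its underside.

How it is judged:
On the way, in this order (a step that is already met when the one before it is completed fails the run):
1. the dial stands at the long mark (within 0.15 rad) and is let go, the wand still seated (value of joint dial between 3.149 and 3.449 rad and contact force between the fingers and console below 0.2 N and distance between wand and seat below 0.015 m), for 0.3 s.
2. the wand is drawn out of the holder in the fingers (distance between wand and seat above 0.07 m and contact force between wand and holder below 0.1 N and contact force between wand and the fingers above 0.5 N), for 0.2 s.
At the end, for the whole second after the job is handed in: The dial is within 0.15 rad of the long mark; the fingers hold the wand, its middle more than 0.20 m above the desk, level with the window up (window face within 0.26 rad of straight up), still, touching neither holder nor box (value of joint dial between 3.149 and 3.449 rad and height (world z) of wand above 0.2 m and angle between wand's own z axis and vertical below 0.26 rad and contact force between wand and the fingers above 0.5 N and contact force between wand and holder below 0.1 N and contact force between wand and console below 0.1 N and linear speed of wand below 0.03 m/s and angular speed of wand below 0.3 rad/s); the arm keeps its last pose, push and grip.
It fails at once if a loose bystander was shifted by more than 30 mm (distance of any of step_clamp, tube_1, goggles from where it was at the start of the episode above 0.03 m).
It fails at once if the wand was dropped on the desk (height (world z) of wand below 0.04 m).
It also fails if it takes over 58 s, if anything falls off the work surface, if the arm or the gripper's body presses on something with over 40 N, if the wrist force passes 120 N, or if a joint passes its speed limit or range.

## Working session

There is one attempt and no reset: what is moved stays moved. The work goes in short steps, Python scripts to look and compute and a shell command to move; the robot and the scene stay as the last step left them, time stands still between calls to the robot, and variables do not carry over. Pictures are saved under pics/ and viewed, at most 10 in all, crops included, and the job is handed in when it is done.

```bash
ls; mkdir -p pics; python3 - <<'E'
from plant import manip, viewer, workorder
import cv2
s=manip.state();print({k:s[k] for k in('time','tool_pos','tool_rot','gripper_width')})
for n in("scene","top"):
    cv2.imwrite(f"pics/{n}0.png",viewer.grab_frame(n)[:,:,::-1]);print(n,viewer.camera_params(n))
E
```

```text
pics
plant.py
shift.py
{'time': 0.0, 'tool_pos': array([ 0.16889977, -0.60113569,  0.24877228]), 'tool_rot': array([-1.03334531e-03,  9.90645526e-01,  1.36456488e-01, -8.94035111e-06]), 'gripper_width': 0.9986700735097112}
scene {'intrinsics': array([[543.08252952,   0.        , 280.77317509],
       [  0.        , 543.08252952, 204.19128525],
       [  0.        ,   0.        ,   1.        ]]), 'k1': -0.08838546637827117, 'xyz': array([-0.03098358,  0.62978288,  0.94885021]), 'orientation': array([ 0.14860803, -0.34130348,  0.85592655, -0.3589113 ])}
top {'intrinsics': array([[414.30153168,   0.        , 275.97005732],
       [  0.        , 414.30153168, 211.92617289],
       [  0.        ,   0.        ,   1.        ]]), 'k1': -0.11696847490113922, 'xyz': array([ 0.44627412, -0.00908763,  0.95017055]), 'orientation': array([-0.06751062,  0.70944229, -0.69955428,  0.0525145 ])}
```

View pics/top0.png

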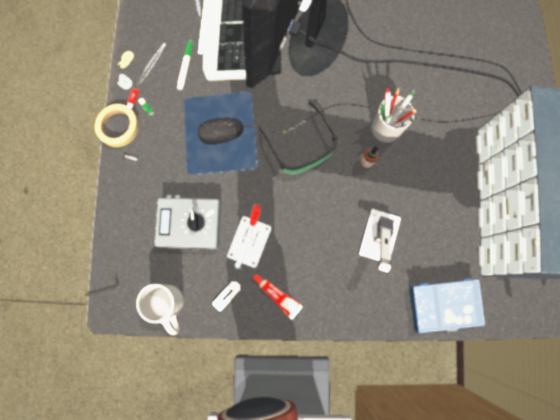

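View pics/scene0.png

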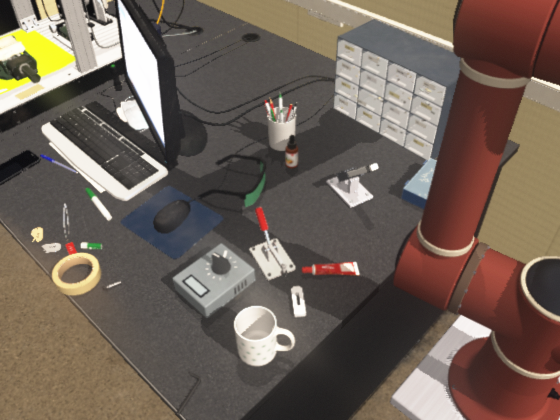

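The top view shows the console around (187,223) with its dial at (195,222), and the holder at (380,238) with the wand's white upper end at (384,267). The scene view shows the console at (215,278) and the holder at (350,185). Next I'll enlarge crops of both.

```bash
cat > h.py <<'E'
import numpy as np, cv2
from scipy.spatial.transform import Rotation as R
from plant import manip, viewer, workorder
def rot(q): return R.from_quat(np.r_[q[1:],q[0]])
def ray(cp,uv):
    K=cp['intrinsics']; d=np.array([(uv[0]-K[0,2])/K[0,0],(uv[1]-K[1,2])/K[1,1]]); s=d.copy()
    for _ in range(20): s=d/(1+cp['k1']*(s@s))
    return np.array(cp['xyz']),rot(cp['orientation']).apply([s[0],s[1],1])
def onz(cp,uv,z):
    o,d=ray(cp,uv); return o+d*(z-o[2])/d[2]
def proj(cp,p):
    c=rot(cp['orientation']).inv().apply(np.array(p)-cp['xyz']); s=c[:2]/c[2]; s=s*(1+cp['k1']*(s@s))
    K=cp['intrinsics']; return s*K[0,0]+K[:2,2]
def tri(*rs):
    A=0;b=0
    for o,d in rs:
        d=d/np.linalg.norm(d);P=np.eye(3)-np.outer(d,d);A=A+P;b=b+P@o
    return np.linalg.solve(A,b)
E
python3 - <<'E'
from h import *
t=cv2.imread('pics/top0.png');s=cv2.imread('pics/scene0.png')
def c(im,u,v,w,h): return cv2.resize(im[v:v+h,u:u+w],(400,300),interpolation=cv2.INTER_CUBIC)
o=np.vstack([np.hstack([c(t,147,185,80,60),c(t,345,205,80,60)]),np.hstack([c(s,165,240,100,75),c(s,315,150,80,60)])])
cv2.imwrite('pics/crops.png',o)
cp=viewer.camera_params('top')
# console top outline: light grey, low saturation blob in crop
hsv=cv2.cvtColor(t,cv2.COLOR_BGR2HSV); m=((hsv[...,2]>110)&(hsv[...,1]<60)).astype(np.uint8)
n,l,st,ce=cv2.connectedComponentsWithStats(m)
for p in[(210,205),(370,225),(390,220)]:
    k=l[p[1],p[0]]; 
    if k:
        r=cv2.minAreaRect(np.argwhere(l==k)[:,::-1].astype(np.float32)); print(p,st[k],r); print(cv2.boxPoints(r))
        z=.045 if p[0]<300 else .008
        print(np.array([onz(cp,q,z)[:2] for q in cv2.boxPoints(r)]).round(4), onz(cp,r[0],z).round(4))
E
```

```text
(210, 205) [    85      0    475    342 105773] ((321.9999694824219, 170.49996948242188), (473.99993896484375, 340.99993896484375), -0.0)
[[ 85.      340.99994]
 [ 85.        0.     ]
 [558.99994   0.     ]
 [558.99994 340.99994]]
[[ 0.3074  0.4283]
 [ 1.1631  0.5247]
 [ 1.1929 -0.7456]
 [ 0.316  -0.6273]] [ 0.6976 -0.091   0.045 ]
(370, 225) [    85      0    475    342 105773] ((321.9999694824219, 170.49996948242188), (473.99993896484375, 340.99993896484375), -0.0)
[[ 85.      340.99994]
 [ 85.        0.     ]
 [558.99994   0.     ]
 [558.99994 340.99994]]
[[ 0.3017  0.4461]
 [ 1.1924  0.5465]
 [ 1.2234 -0.7757]
 [ 0.3106 -0.6525]] [ 0.7079 -0.0943  0.008 ]
(390, 220) [    85      0    475    342 105773] ((321.9999694824219, 170.49996948242188), (473.99993896484375, 340.99993896484375), -0.0)
[[ 85.      340.99994]
 [ 85.        0.     ]
 [558.99994   0.     ]
 [558.99994 340.99994]]
[[ 0.3017  0.4461]
 [ 1.1924  0.5465]
 [ 1.2234 -0.7757]
 [ 0.3106 -0.6525]] [ 0.7079 -0.0943  0.008 ]
```

View pics/crops.png

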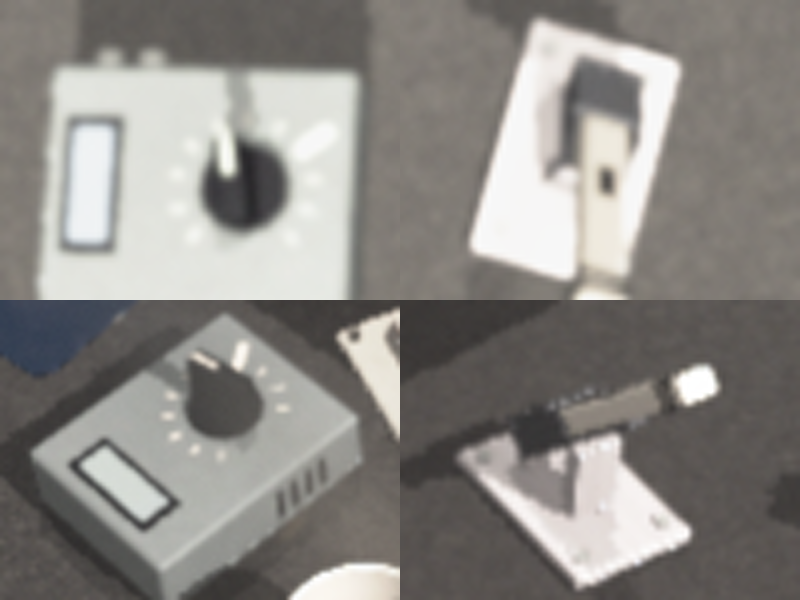

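The crops show the console top with the dial pointer just left of "ahead", and the long mark to its right at (320,138). The holder foot is clear too, with the wand's white tip pointing towards the robot. I'll measure the console and foot with masks limited to each crop.

```bash
python3 - <<'E'
from h import *
t=cv2.imread('pics/top0.png');cp=viewer.camera_params('top')
g=cv2.cvtColor(t,cv2.COLOR_BGR2GRAY)
def big(x,y,w,h,th):
    m=(g[y:y+h,x:x+w]>th).astype(np.uint8)
    n,l,st,ce=cv2.connectedComponentsWithStats(m); k=1+st[1:,4].argmax()
    m=cv2.morphologyEx((l==k).astype(np.uint8),cv2.MORPH_OPEN,np.ones((5,5)))
    return np.argwhere(m)[:,::-1].astype(np.float32)+[x,y]
for nm,a,z in(('console',(147,190,80,65,150),.045),('foot',(352,203,60,60,150),.008)):
    p=big(*a); w=np.array([onz(cp,q,z)[:2] for q in p]).astype(np.float32)*1000
    r=cv2.minAreaRect(w); print(nm,p.min(0),p.max(0),r,cv2.boxPoints(r).round(0).tolist())
zt=.045
q=lambda u,v,z:onz(cp,(147+u/5-.4,185+v/5-.4),z).round(4)
print('dial disc',q(245,188,.05),'pointer tip',q(222,125,.078),'inner',q(230,175,.078),'longmark',q(300,152,zt),q(335,128,zt))
print('wand top tip px -> tip ends', onz(cp,(383.5,267.5),.14))
E
```

```text
console [154. 196.] [218. 248.] ((577.1876220703125, 211.91001892089844), (141.13790893554688, 115.73696899414062), 89.35248565673828) [[519.0, 142.0], [634.0, 141.0], [636.0, 282.0], [520.0, 283.0]]
foot [359. 209.] [400. 262.] ((555.5401000976562, -227.01022338867188), (75.56126403808594, 115.29527282714844), 73.62478637695312) [[490.0, -247.0], [600.0, -280.0], [622.0, -207.0], [511.0, -175.0]]
dial disc [0.5754 0.1889 0.05  ] pointer tip [0.5987 0.1942 0.078 ] inner [0.5769 0.1896 0.078 ] longmark [0.5926 0.166  0.045 ] [0.6037 0.1507 0.045 ]
wand top tip px -> tip ends [ 0.47787868 -0.2020991   0.14      ]
```

```bash
r='[1,0.0405,-0.0435,0,0,0,0]'; python3 shift.py '[[1,0.0405,-0.0435,0,0,0,0],[1,0.0405,-0.0435,0,0,0,0],[1,0.0405,-0.0435,0,0,0,0],[1,0.0405,-0.0435,0,0,0,0],[1,0.0405,-0.0435,0,0,0,0]]'
python3 shift.py '[[1,0.0405,-0.0435,0,0,0,0],[1,0.0405,-0.0435,0,0,0,0],[1,0.0405,-0.0435,0,0,0,0],[1,0.0405,-0.0435,0,0,0,0],[1,0.0405,-0.0435,0,0,0,0]]'
python3 shift.py '[[1,0.0405,-0.0435,0,0,0,0],[1,0.0405,-0.0435,0,0,0,0],[1,0.0405,-0.0435,0,0,0,0],[1,0.0405,-0.0435,0,0,0,0],[1,0.0405,-0.0435,0,0,0,0]]'
python3 shift.py '[[0.6,0,0,0,0,0,-0.18],[0.6,0,0,0,0,0,-0.18],[0.6,0,0,0,0,0,-0.18],[0.6,0,0,0,0,0,-0.18],[0.6,0,0,0,0,0,-0.18]]'
python3 - <<'E'
from h import *
s=manip.state();print(s['time'],s['joint_pos'].round(3),s['tool_pos'],s['tool_rot'])
E
```

```text
time: 0.72
tool_pos: [0.3055, -0.3356, 0.2495]
tool_rot: [-0.0, 0.991, 0.136, 0.0]
contact_force: [0.2, 0.0, 0.8]
gripper_width: 1.0
grasp_force: 0.0
time: 1.35
tool_pos: [0.4416, -0.0714, 0.2498]
tool_rot: [0.0, 0.991, 0.136, 0.0]
contact_force: [1.4, -1.0, 0.5]
gripper_width: 1.002
grasp_force: 0.0
time: 1.98
tool_pos: [0.5778, 0.1927, 0.2494]
tool_rot: [0.0, 0.991, 0.137, -0.0]
contact_force: [0.2, -0.4, 0.1]
gripper_width: 0.998
grasp_force: 0.0
time: 2.6
tool_pos: [0.5771, 0.1907, 0.2493]
tool_rot: [-0.0, 0.831, 0.556, -0.001]
contact_force: [-0.5, -0.3, -0.3]
gripper_width: 0.603
grasp_force: 0.0
2.6 [0.197 0.014 1.654 0.    1.475 0.588] [0.5771071  0.19071707 0.24927039] [-2.48557781e-04  8.31006505e-01  5.56262358e-01 -5.61791102e-04]
```

```bash
python3 shift.py '[[0.6,0,0,0,0,0,-0.18],[0.6,0,0,0,0,0,-0.18],[0.6,0,0,0,0,0,-0.18],[0.6,0,0,0,0,0,-0.18],[0.6,0,0,0,0,0,-0.18]]' >/dev/null
python3 shift.py '[[0.6,0,0,0,0,0,-0.18],[0.6,0,0,0,0,0,-0.18],[0.6,0,0,0,0,0,-0.18],[0.6,0,0,0,0,0,-0.18],[0.6,0,0,0,0,0,-0.18]]' >/dev/null
python3 shift.py '[[0.6,0,0,0,0,0,-0.18],[0.6,0,0,0,0,0,-0.18],[0.6,0,0,0,0,0,0],[0.6,0,0,0,0,0,0]]'
python3 - <<'E'
from h import *
import pickle
cp=viewer.camera_params('wrist');im=viewer.grab_frame('wrist')[:,:,::-1];cv2.imwrite('pics/w1.png',im);pickle.dump(cp,open('w1.pkl','wb'))
print(cp, manip.state()['tool_pos'])
E
```

```text
time: 4.35
tool_pos: [0.5773, 0.1907, 0.2496]
tool_rot: [-0.0, -0.095, 0.996, -0.0]
contact_force: [1.0, 0.2, 0.1]
gripper_width: 0.598
grasp_force: 0.0
{'intrinsics': array([[318.10415821,   0.        , 277.82224414],
       [  0.        , 318.10415821, 211.9872055 ],
       [  0.        ,   0.        ,   1.        ]]), 'k1': 0.012917814117848292, 'xyz': array([0.512476  , 0.17906351, 0.37401303]), 'orientation': array([0.08421955, 0.63104802, 0.76435173, 0.10223451])} [0.57729778 0.1907392  0.2497319 ]
```

View pics/w1.png

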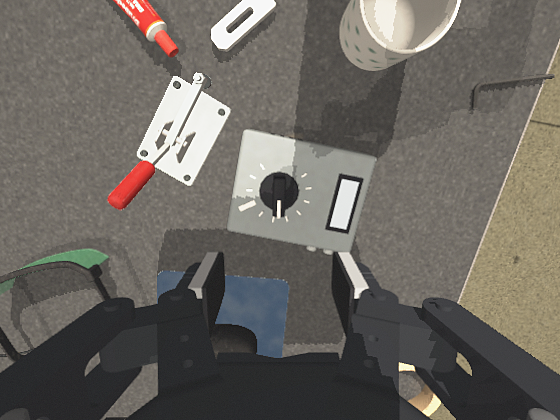

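The wrist view shows the dial at (279,191), its white pointer line at (279,208), the long mark at (247,206) and console top corners at about (243,130), (377,155), (352,252) and (229,230).

```bash
python3 - <<'E'
from h import *
import pickle
cp=pickle.load(open('w1.pkl','rb'));im=cv2.imread('pics/w1.png');g=cv2.cvtColor(im,cv2.COLOR_BGR2GRAY)
def W(m,x,y,z): return np.array([onz(cp,(u+x,v+y),z)[:2] for v,u in np.argwhere(m)],np.float32)*1000
C=[onz(cp,q,.045)[:2] for q in[(243,130),(377,155),(352,252),(229,230)]]
print('corners',np.round(C,4).tolist(),np.mean(C,0))
# dial: dark pixels
x,y=250,165;a=g[y:y+55,x:x+60]
n,l,st,ce=cv2.connectedComponentsWithStats((a<75).astype(np.uint8));k=l[191-y,279-x];
w=W(l==k,x,y,.05);print('disc',st[k],cv2.minEnclosingCircle(w))
wl=(g[195:219,272:286]>200);p=W(wl,272,195,.078);print('line n',len(p),cv2.fitLine(p,cv2.DIST_L2,0,.01,.01).ravel(),p.min(0),p.max(0))
m=(g[195:215,236:258]>225);p=W(m,236,195,.045);print('mark',len(p),cv2.fitLine(p,cv2.DIST_L2,0,.01,.01).ravel())
E
```

```text
corners [[0.5235, 0.1458], [0.522, 0.2841], [0.63, 0.2856], [0.6304, 0.1478]] [0.5764604  0.21581274]
disc [  10    7   39   45 1151] ((580.388427734375, 193.52694702148438), 23.540342330932617)
line n 57 [9.8081279e-01 1.9495213e-01 5.8915582e+02 1.9419769e+02] [579.69885 190.76704] [598.3722  202.17941]
mark 80 [ 5.8832651e-01 -8.0862343e-01  5.9951587e+02  1.6214452e+02]
```

```bash
python3 shift.py '[[0.5,0,0.0015,0.058,0,0,0],[0.5,0,0,0.058,0,0,0],[0.5,0,0,0.058,0,0,0],[0.4,0,0,0,0,0,0],[0.3,0,0,0,0,0,0]]'
python3 shift.py '[[0,0,0,0,0,0,0],[0,0,0,0,0,0,0],[0,0,0,0,0,0,0],[0,0,0,0,0,0,0]]'
```

```text
time: 5.03
tool_pos: [0.5728, 0.1907, 0.0672]
tool_rot: [-0.005, -0.095, 0.995, -0.001]
contact_force: [10.3, 0.7, -34.7]
gripper_width: 0.419
grasp_force: 59.0
time: 5.52
tool_pos: [0.5728, 0.1907, 0.0672]
tool_rot: [-0.005, -0.095, 0.995, -0.001]
contact_force: [11.3, -0.1, -36.2]
gripper_width: 0.414
grasp_force: 59.0
```

```bash
python3 - <<'E'
from h import *
s=manip.state();print(s['joint_pos'].round(3),s['tool_pos'],s['contact_force'],s['ft_torque'],s['gripper_width'])
w=viewer.grab_frame('wrist')[:,:,::-1];sc=viewer.grab_frame('scene')[:,:,::-1]
cv2.imwrite('pics/c2.png',np.hstack([cv2.resize(w[60:360,130:430],(400,400)),cv2.resize(sc[220:340,155:275],(400,400),interpolation=cv2.INTER_CUBIC)]))
E
```

```text
[ 1.990e-01  1.870e-01  1.791e+00 -1.000e-03  1.174e+00 -1.562e+00] [0.5727557  0.190721   0.06718435] [ 11.28980827  -0.09640851 -36.24723189] [ 0.21280303 -1.77217427 -0.02834891] 0.4137166072084996
```

View pics/c2.png

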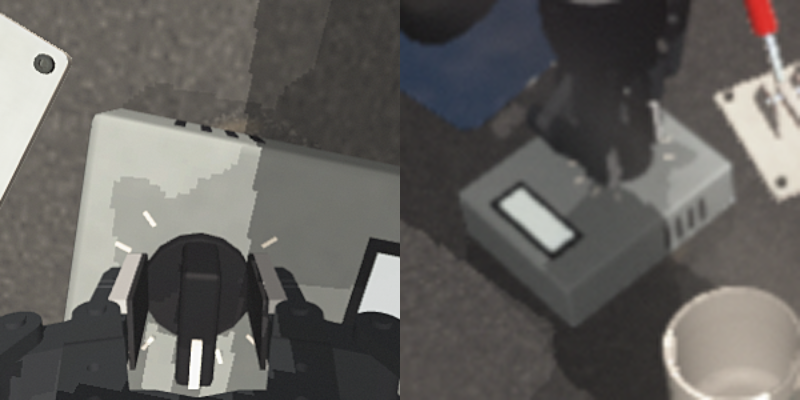

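The wrist crop shows the pads clamped on the disc's edge at (140,290) and (262,290). They are too low, so the bar grip isn't held. I'll open, rise, and descend more slowly.

```bash
python3 shift.py '[[0.7,0,0,0,0,0,0],[0.7,0,0,0,0,0,0],[0.7,0,0,-0.015,0,0,0],[0.7,0,0,0,0,0,0],[0.7,0,0,0,0,0,0]]'
```

```text
time: 6.25
tool_pos: [0.5777, 0.1924, 0.0923]
tool_rot: [0.001, -0.096, 0.995, 0.0]
contact_force: [-0.1, -0.4, 0.3]
gripper_width: 0.698
grasp_force: 0.0
```

```bash
python3 shift.py '[[0.4,0,0,-0.005,0,0,0],[0.4,0,0,0,0,0,0],[0.25,0,0,0.0,0,0,0],[0.25,0,0,0.006,0,0,0],[0.25,0,0,0.006,0,0,0]]'; python3 shift.py '[[0,0,0,0.005,0,0,0],[0,0,0,0,0,0,0],[0,0,0,0,0,0,0],[0,0,0,0,0,0,0]]'
```

```text
time: 6.88
tool_pos: [0.5769, 0.1922, 0.0833]
tool_rot: [-0.0, -0.096, 0.995, -0.0]
contact_force: [0.3, -0.3, -0.7]
gripper_width: 0.25
grasp_force: 0.0
time: 7.38
tool_pos: [0.577, 0.1916, 0.0802]
tool_rot: [-0.001, -0.096, 0.995, -0.001]
contact_force: [-5.0, -3.1, 9.8]
gripper_width: 0.121
grasp_force: 59.0
```

```bash
python3 shift.py '[[0,0,0,0,0,0,0.16],[0,0,0,0,0,0,0.16],[0,0,0,0,0,0,0.16],[0,0,0,0,0,0,0.16],[0,0,0,0,0,0,0.16]]'; python3 shift.py '[[0,0,0,0,0,0,0.16],[0,0,0,0,0,0,0.16],[0,0,0,0,0,0,0],[0,0,0,0,0,0,0]]'
```

```text
time: 8.0
tool_pos: [0.577, 0.1916, 0.0803]
tool_rot: [-0.0, 0.302, 0.953, -0.001]
contact_force: [-5.1, -4.7, 9.4]
gripper_width: 0.123
grasp_force: 59.0
time: 8.5
tool_pos: [0.577, 0.1916, 0.0803]
tool_rot: [-0.0, 0.447, 0.894, -0.001]
contact_force: [-4.8, -3.7, 9.1]
gripper_width: 0.121
grasp_force: 59.1
```

```bash
python3 shift.py '[[0.4,0,0,0,0,0,0],[0.4,0,0,0,0,0,0],[0.4,0,0,0,0,0,0],[0.6,0,0,-0.03,0,0,0],[0.6,0,0,-0.05,0,0,0]]';  python3 shift.py '[[0.6,0,0,-0.05,0,0,0],[0.6,0,0,-0.05,0,0,0],[0.6,0,0,0,0,0,0],[0.6,0,0,0,0,0,0]]'
python3 - <<'E'
from h import *
cp=viewer.camera_params('wrist');im=viewer.grab_frame('wrist')[:,:,::-1]
c=proj(cp,(.577,.192,.045)).astype(int);print(c)
cp0=(c[0]-50,c[1]-50); a=im[cp0[1]:cp0[1]+100,cp0[0]:cp0[0]+100]
cv2.imwrite('pics/c3.png',cv2.resize(a,(500,500),interpolation=cv2.INTER_CUBIC))
import pickle;pickle.dump((cp,cp0,im),open('w3.pkl','wb'))
E
```

```text
time: 9.12
tool_pos: [0.5753, 0.1919, 0.1569]
tool_rot: [-0.002, 0.447, 0.894, -0.002]
contact_force: [1.4, 0.3, -0.7]
gripper_width: 0.6
grasp_force: 0.0
time: 9.62
tool_pos: [0.5769, 0.1922, 0.2583]
tool_rot: [-0.0, 0.447, 0.894, -0.0]
contact_force: [-0.4, -0.2, -0.9]
gripper_width: 0.597
grasp_force: 0.0
[277 189]
```

View pics/c3.png

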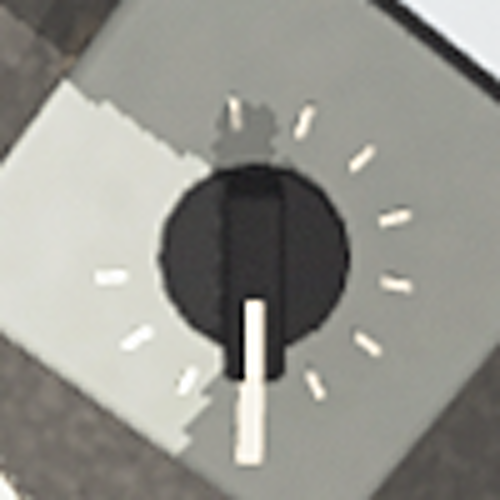

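The pointer line at (255,340) runs straight into the long mark at (250,425), so the dial is set and released. Next I'll move above the wand.

```bash
python3 shift.py '[[0.6,0,0,0,0,0,-0.16],[0.6,0,0,0,0,0,-0.16],[0.6,0,0,0,0,0,-0.16],[0.6,0,0,0,0,0,-0.16],[0.6,0,0,0,0,0,0]]'>/dev/null;  python3 shift.py '[[0.6,-0.0083,-0.0583,0,0,0,0],[0.6,-0.0083,-0.0583,0,0,0,0],[0.6,-0.0083,-0.0583,0,0,0,0],[0.6,-0.0083,-0.0583,0,0,0,0]]'>/dev/null
python3 shift.py '[[0.6,-0.0083,-0.0583,0,0,0,0],[0.6,-0.0083,-0.0583,0,0,0,0],[0.6,-0.0083,-0.0583,0,0,0,0],[0.6,0,0,0,0,0,0],[0.6,0,0,0,0,0,0]]'
python3 - <<'E'
from h import *
import pickle
cp=viewer.camera_params('wrist');im=viewer.grab_frame('wrist')[:,:,::-1];cv2.imwrite('pics/w4.png',im);pickle.dump(cp,open('w4.pkl','wb'))
for p in[(.534,-.221,.084),(.517,-.216,.102),(.480,-.205,.14)]:print(proj(cp,p))
E
```

```text
time: 11.42
tool_pos: [0.5167, -0.2152, 0.258]
tool_rot: [-0.001, 0.144, 0.99, 0.001]
contact_force: [-0.4, 0.1, -0.1]
gripper_width: 0.601
grasp_force: 0.0
[275.89354115 215.5446336 ]
[275.7083563  202.12235612]
[275.34674783 164.16688601]
```

View pics/w4.png

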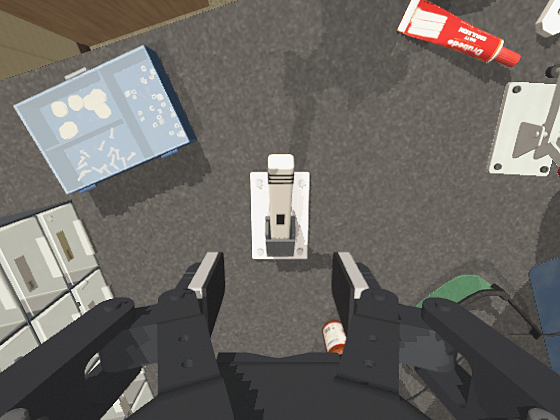

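The wand stands upright in the view: tip at (281,163), window at (281,219), foot centred on column 280, and the pads' midpoint at about column 279.5. I'll work out the sideways offset.

```bash
python3 - <<'E'
from h import *
import pickle
cp=pickle.load(open('w4.pkl','rb'));im=cv2.imread('pics/w4.png');s=manip.state();T=rot(s['tool_rot']);p=s['tool_pos']
print('tcp px',proj(cp,p),'tip',proj(cp,p+T.apply([0,0,.15])))
h=cv2.cvtColor(im,cv2.COLOR_BGR2HSV);g=h[...,2]
for v in(158,164,170,195,205,230): print(v,''.join(chr(65+min(25,int(x)//10)) for x in g[v,262:302]))
# white foot edges
for v in(190,200,245): 
    r=np.where(g[v,240:320]>170)[0]+240; print(v,r.min(),r.max())
def intool(q,z): return T.inv().apply(onz(cp,q,z)-p).round(4)
print('upper tip',intool((281,158),.145),'wand at grip row',intool((281,202),.105),'foot c',intool((280,216),.008))
E
```

```text
tcp px [276.80058089 284.95402538] tip [277.27906318 203.0099102 ]
158 KKKKKKZZYYYYYYYYYYYYYYYYYYYYYYZUJIJJJJJJ
164 KKKKJKZZYYYYYYYYYYYYYYYYYYYYYYZXMIJKJJJJ
170 IHHHILRSQQPPPPPSUVUUUUUUUUUUUTTOJIJIIIIH
195 YYYYYYYWVVVVVVVVVVVVVVVVVVVUTPXYXXXYYXXY
205 YYYYYYYVVVVVVVVVVVVVVVVVVVVTRVYYXXXXYXXX
230 YZYSOPJEMVWVVVVVUVUVVVVVVUUNGFIJHLQRQUVU
190 251 308
200 251 308
245 252 306
upper tip [0.0431 0.0029 0.1132] wand at grip row [0.0002 0.0033 0.1532] foot c [-0.0406  0.0031  0.2501]
```

```bash
python3 shift.py '[[0.6,0,0.0025,0.045,0,0,0],[0.6,0,0,0.045,0,0,0],[0.6,0,0,0.035,0,0,0],[0.6,0,0,0.02,0,0,0],[0.6,0,0,0.01,0,0,0]]'; python3 shift.py '[[0.4,0,0,0,0,0,0],[0.3,0,0,0,0,0,0],[0,0,0,0,0,0,0],[0,0,0,0,0,0,0],[0,0,0,0,0,0,0]]'
```

```text
time: 12.1
tool_pos: [0.5178, -0.2121, 0.1032]
tool_rot: [-0.0, 0.143, 0.99, 0.0]
contact_force: [0.1, -0.1, -0.4]
gripper_width: 0.603
grasp_force: 0.0
time: 12.72
tool_pos: [0.5187, -0.2137, 0.1059]
tool_rot: [0.001, 0.143, 0.99, -0.0]
contact_force: [-1.9, 1.6, 6.1]
gripper_width: 0.225
grasp_force: 59.3
```

```bash
python3 shift.py '[[0,0.011,0,-0.011,0,0,0],[0,0.014,0,-0.014,0,0,0],[0,0.014,0,-0.014,0,0,0],[0,0.014,0,-0.014,0,0,0],[0,0.014,0,-0.014,0,0,0]]'; python3 shift.py '[[0,0.014,0,-0.014,0,0,0],[0,0,0,-0.03,0,0,0],[0,0,0,-0.03,0,0,0],[0,0,0,-0.03,0,0,0],[0,0,0,0,0,0,0]]'
python3 -c "
from h import *
print(manip.state()['joint_pos'].round(2))"
```

```text
time: 13.35
tool_pos: [0.4541, -0.1946, 0.1723]
tool_rot: [0.002, 0.144, 0.99, -0.001]
contact_force: [2.4, -1.0, 0.0]
gripper_width: 0.22
grasp_force: 58.5
time: 13.98
tool_pos: [0.4411, -0.1909, 0.2777]
tool_rot: [0.003, 0.143, 0.99, -0.001]
contact_force: [0.5, -0.1, -1.2]
gripper_width: 0.221
grasp_force: 58.7
[-0.56 -0.32  1.91 -0.    1.55 -1.85]
```

```bash
python3 shift.py '[[0,0,0,0,0,-0.157,0],[0,0,0,0,0,-0.157,0],[0,0,0,0,0,-0.157,0],[0,0,0,0,0,-0.157,0],[0,0,0,0,0,-0.157,0]]'; python3 shift.py '[[0,0,0,0,0,0,0],[0,0,0,0,0,0,0],[0,0,0,0,0,0,0]]'
python3 - <<'E'
from h import *
s=manip.state();T=rot(s['tool_rot']);print(T.as_matrix().round(3),s['joint_pos'].round(2))
a=viewer.grab_frame('wrist')[:,:,::-1];b=viewer.grab_frame('scene')[:,:,::-1]
cv2.imwrite('pics/c5.png',np.hstack([cv2.resize(a[:, 70:490],(400,400)),cv2.resize(b[60:260,260:460],(400,400),interpolation=cv2.INTER_CUBIC)]))
E
```

```text
time: 14.6
tool_pos: [0.4396, -0.1899, 0.2727]
tool_rot: [0.38, 0.133, 0.914, -0.055]
contact_force: [0.1, -0.5, -0.4]
gripper_width: 0.217
grasp_force: 58.7
time: 14.98
tool_pos: [0.4408, -0.1905, 0.2764]
tool_rot: [0.378, 0.132, 0.914, -0.055]
contact_force: [0.3, 0.1, -0.3]
gripper_width: 0.223
grasp_force: 58.7
[[-0.679  0.283  0.678]
 [ 0.2    0.959 -0.201]
 [-0.707 -0.    -0.708]] [-0.73 -0.87  2.37  0.39  0.95 -2.13]
```

View pics/c5.png

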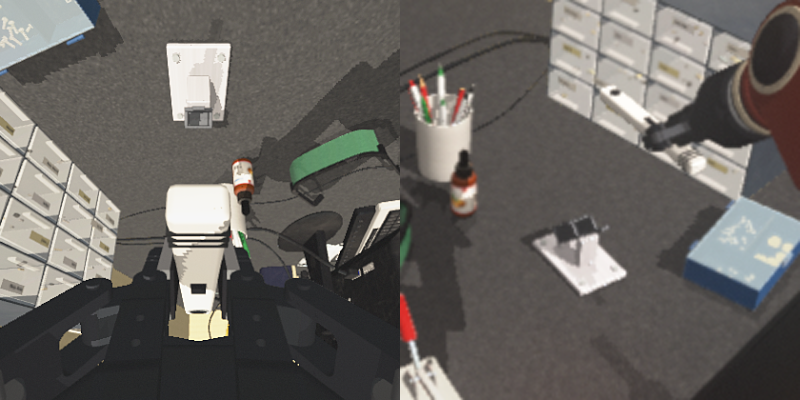

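The wand is held. In the scene crop its capped end is at (692,160) and its window end at (605,92). I'll check the tilt by casting these rays onto the tool's mid plane.

```bash
python3 - <<'E'
from h import *
s=manip.state();T=rot(s['tool_rot']);n=T.apply([0,1,0]);p=s['tool_pos']
for c,uvs in(('scene',[(406,140),(362.5,106)]),):
    cp=viewer.camera_params(c);P=[]
    for uv in uvs:
        o,d=ray(cp,uv);P.append(o+d*(n@(p-o))/(n@d))
    v=P[1]-P[0];print(np.round(P,4),np.linalg.norm(v),'elev',np.arcsin(v[2]/np.linalg.norm(v)),'tool',T.inv().apply(P-p).round(3))
E
```

```text
[[ 0.3963 -0.1773  0.2722]
 [ 0.5395 -0.2196  0.2675]] 0.14934899309345384 elev -0.031174267310800228 tool [[ 0.036 -0.    -0.03 ]
 [-0.067 -0.     0.079]]
```

Level to within about 0.03 rad, at a height of about 0.27 m. Handing in.

```bash
python3 -c "
from h import *
print(workorder.job_done())"
```

```text
the job is handed in; nothing more can be done
None
```

I set the dial to the long mark and let go, then drew the wand and handed in at about 15 s with it held still, window up, level to about 0.03 rad and about 0.27 m above the desk; my first grip closed on the dial's disc instead of its bar and I redid it, and the hand-in returned no verdict.

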